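Clamp the coupling cap onto a tilted cold-brew canister

TASK

Close the cold-brew canister for the fridge: take the coupling cap that stands on the worktop and, with both of its cam arms still raised, push it along the tilted neck until it is fully home. Then swing its two cam arms fully down, one after the other, and leave the mug, the salt shaker, the garlic and the spice jars standing where they are.

Things in the scene. Friction and masses are not known exactly. Their poses are not given: they have to be found in the camera images.
- coupling: The coupling cap: loose aluminium cup (0.33 kg) standing mouth down on the worktop. Origin: centre of its open mouth; z up its axis to the knob. Outer radius 32.5, bore radius 25.2, bore 50 deep with a lead-in, closed top face at z = 60 mm. Cam arms hinge on ears at y = +34 (arm a) and y = -34 mm (arm b), at z = 32.5 mm, about lines along x. It may sit on the neck at any turn about its axis.
- knob (a point): Middle of the black round knob on top of the coupling, the place to grip: radius 18 mm, it spans coupling z = 66 to 98 mm on a thinner stem; this point is at z = 82 mm.
- seat (a point): Point at the centre of the closed end of the coupling's bore (coupling z = 50 mm). Meets neck's origin when the cap is fully home.
- neck: Grooved aluminium neck of the canister. Origin: centre of its top rim, 222 mm above the worktop; z runs outwards along its axis, which leans 30 degrees from vertical towards the robot (give or take the canister's yaw); x points away from the robot and up, y is level. Radius 24, top edge chamfered 4 mm; groove of radius 19 from 12 to 28 mm below the top; shoulder collar at 74 mm.
- studs (a point): Centre of a ring of four sprung rubber studs, 37 mm below the neck's top, standing 3 mm proud of the neck. They stop the cap's mouth about 20 mm before home, resist the push all the way from there with roughly 10 to 16 N (then the rim is a hard stop), and hold the cap by friction where it is left.
- canister: Steel canister, radius 52 mm, fixed on a wooden cradle, leaning; origin at worktop level under its middle, base 170 x 130 mm. The neck's rim lies 103 mm from it towards its own -x.
- cam_arm_a (a joint): Hinge of cam arm a, rad. 0 = raised: pointing out (coupling +y) and 45 degrees up to the knob side; growing values swing it out and down; 1.83 (stop) = fully down: out and 60 degrees down to the mouth side. Light friction (1 N at its end) keeps it where left. Its cam lobe enters the neck's groove on the way down and jams on the rim if the cap is over about 12 mm short of home.
- cam_arm_b (a joint): The same for cam arm b, on the coupling's -y side, pointing to -y.
- tip_a (a point): Middle of the flat steel paddle (26 x 22 x 8 mm) at the end of cam arm a, 64 mm from its hinge; the arm ends 74 mm from its hinge. The bar is 15 mm wide and 8 mm thick.
- tip_b (a point): The same point on cam arm b.
- mug_a: Pink mug, 86 mm wide, 116 mm over its handle, 94 mm tall; bystander. Origin at its underside. It and the coupling stand on opposite sides of the canister, either way round.
- salt_shaker: Small salt shaker, 38 mm wide, 78 mm tall; bystander in front of the canister. Origin at its underside.
- garlic: Garlic bulb, 56 mm; bystander in front of the canister. Origin at its underside.
- spice_0: Spice jar, 41 mm wide, 105 mm tall; bystander to the left of the canister. Origin at its underside.
- spice_1: Spice jar of the same size; bystander to the right of the canister.
Mind the look-alikes: they are no part of the job. There is more than one size of the canister; the one meant has the size given above.

How it is judged:
By the outcome, as a careful person would: the job done as asked, in the order asked, and still so for the second after the job is handed in, with the robot touching nothing.
It also fails if it takes over 64 s, if anything falls off the work surface, if the arm or the gripper's body presses on something with over 40 N, if the wrist force passes 120 N, or if a joint passes its speed limit or range.

ROBOT

A 7-joint arm with a two-finger parallel gripper is mounted at the origin on a cart in front of the work surface, level with it; the furniture and walls round the work are solid. World frame = base frame: x ahead of the robot, y to its left, z up, the work surface at z = 0. Lengths are in m, angles in rad, forces in N, time in s.
With the tool pointing down it reaches from about 0.425 to 0.95 m from the base axis. Payload 4.7 kg.
Tool frame: the origin (TCP) lies between the finger pads; the fingertips stand 25 mm ahead of it and the grasp point (between the pads) lies 6 mm ahead of it; z points along the fingers, y is the line along which they close (so a half turn about z gives the same grasp; the last joint's range is limited). The gripper opens to 85 mm and grips with 20 to 120 N. Pads are 22 mm wide; open, the fingers measure 114 mm over their backs; the gripper's body (76 mm by 85 mm) begins 54 mm behind the grasp point. The pads swing forward as they close: fully open they stand 13 mm farther back than shut.
Start: joints at [-1.316, 0.469, -0.049, 1.532, 0.024, 1.141, -0.082], TCP at [0.189, 0.648, 0.256] pointing down, gripper open.
Joint ranges: [-2.59, 2.59], [-0.33, 1.99], [-1.39, 1.29], [0.1, 2.45], [-1.04, 4.18], [0.21, 1.99], [-2.66, 2.66]. Speed limits (rad/s): [2.57, 2.57, 3.14, 3.14, 3.14, 3.14, 3.14].

INTERFACE

Orientations are given as a 3x3 rotation matrix whose columns are the frame's x, y, z axes.
In Python, from rig import * gives the robot as it stands. Calls block until the motion is done:
- movep(position, orientation): joint-space move of the TCP to a pose.
- move_l(position, attitude=None, feed=0.15, until_force=None): straight line of the TCP; attitude=None keeps the orientation; feed is the mean speed in m/s. With until_force (N) it stops when the force on the tool has changed by that much, and returns True; else False.
- move_joints(angles): joint-space move.
- command_gripper(opening, newtons=None): finger opening in m; newtons is the grip in N (None keeps the last); returns when the fingers have stopped.
- sleep(seconds).
- inverse_kinematics(position, orientation): joint angles nearest the present ones, or None.
- sense(): the state.
- camera(name): name is "scene" or "top" or "wrist"; returns (picture, depth): 400x640x3 uint8, red, green, blue; 400x640 float32, m along the optical axis (not along the pixel's ray), 0 where there is no reading.
- camera_params(name): a dict with "K" (3x3 intrinsics, pixels), "position" and "rotation" of the camera in the world; the wrist camera has in their place "tool_from_camera" (4x4, takes a point from camera to tool coordinates, whose origin is the TCP and whose axes are the flange's). Camera axes: x right, y down, z forward; pixel columns grow to the right and rows downward; lengths in m; the calibration is good to about 2 mm. A picture is of the moment at which its call begins: read the wrist's pose just before it. camera_params takes no time and is no camera call.
A pose or a line that the arm cannot do raises Unreachable and nothing moves.
- finish_job(): hands the job in; it is judged then, once.
The state is a dict: "time_s": time; "joint_pos": joint angles; "qd": joint speeds; "joint_efforts": joint torques, N m; "position": TCP position; "tcp_rot": TCP orientation; "wrist_force": force on the tool from outside, world axes, zero at the start; "ft_torque": the same for the moment, N m; "finger_gap": finger opening in m; "gripper_force": force on a finger pad.
Only numpy, scipy, OpenCV 4.12 (cv2) and the standard library are available. Lean on these libraries where they do the work, as an engineer would, in place of code of your own. Each camera call takes 0.05 s, during which the arm holds its last target. There are 200 camera calls.

## Working session

There is one attempt and no reset: what is moved stays moved. The work goes in short steps, each a Python script; the robot and the scene stay as the last script left them, time stands still between calls to the robot, and variables do not carry over. Pictures are saved under pics/ and viewed, at most 10 in all, crops included, and the job is handed in when it is done.

```bash
ls; mkdir -p pics
python3 - <<'E'
from rig import *
import cv2,numpy as np
for n in ("scene","top"):
    p,d=camera(n); np.savez(f"{n}.npz",p=p,d=d); cv2.imwrite(f"pics/{n}.png",p[:,:,::-1])
    c=camera_params(n); print(n,c["K"],c["position"],c["rotation"])
print(camera_params("wrist")["tool_from_camera"]); s=sense(); print(s["time_s"],s["tcp_rot"],s["finger_gap"])
E
```

```text
pics
scene [[434.7776754    0.         319.49766066]
 [  0.         434.7776754  198.03382343]
 [  0.           0.           1.        ]] [-0.03761033 -0.59489365  1.00181211] [[ 0.69004732 -0.50888305  0.51465788]
 [-0.72375501 -0.48157759  0.49422839]
 [-0.00365675 -0.7135272  -0.70061799]]
top [[478.90182465   0.         313.90705384]
 [  0.         478.90182465 196.56726337]
 [  0.           0.           1.        ]] [ 0.15525316 -0.22353427  1.50907736] [[ 5.00284129e-01 -8.08039895e-01  3.11106602e-01]
 [-8.65861092e-01 -4.66626815e-01  1.80399515e-01]
 [-5.99322334e-04 -3.59626116e-01 -9.33096296e-01]]
[[ 7.12567467e-04 -9.52087108e-01 -3.05826146e-01  7.88779474e-02]
 [ 9.99999262e-01  3.77644293e-04  1.15430510e-03  3.06113083e-04]
 [-9.83505501e-04 -3.05826743e-01  9.52086675e-01 -1.18821949e-01]
 [ 0.00000000e+00  0.00000000e+00  0.00000000e+00  1.00000000e+00]]
0.1 [[-9.60019297e-01  2.79933534e-01 -4.07865523e-04]
 [ 2.79933818e-01  9.60017799e-01 -1.69820110e-03]
 [-8.38252729e-05 -1.74448118e-03 -9.99998475e-01]] 0.08555689765042426
```

View pics/scene.png

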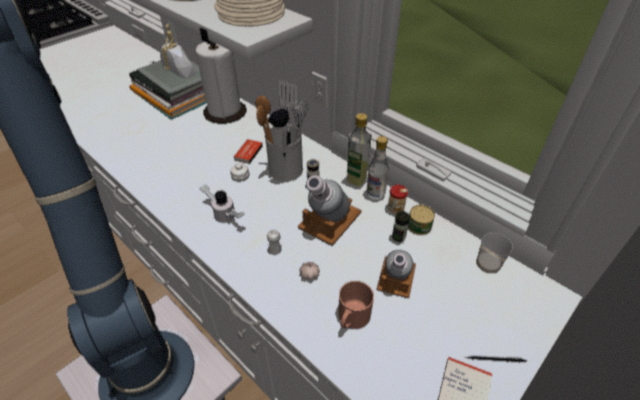

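View pics/top.png

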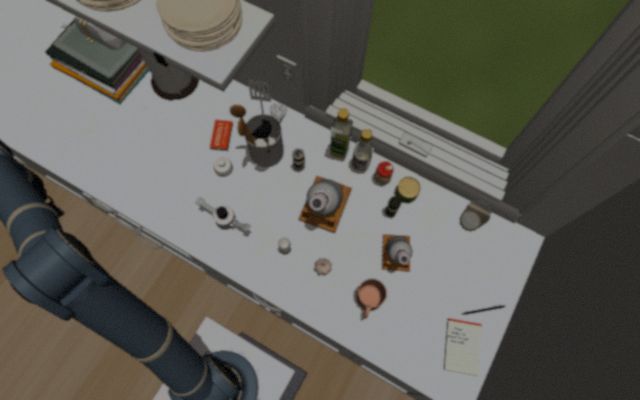

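The coupling is at scene (222,205) / top (224,215). Its look-alikes are the white pot at scene (240,171) / top (222,166), and the black-topped utensil pot. The target canister is the big one at scene (328,205) / top (323,200). The small one at scene (398,265) / top (398,252) is the decoy. I'll check this in one close crop and measure.

```bash
cat > h.py <<'E'
import numpy as np,cv2
from rig import *
def cloud(n,p=None,d=None):
    if d is None: z=np.load(n+".npz"); p,d=z["p"],z["d"]
    c=camera_params(n);K=c["K"]
    v,u=np.mgrid[:400,:640]
    X=np.stack([(u-K[0,2])/K[0,0]*d,(v-K[1,2])/K[1,1]*d,d],-1)
    W=X@np.array(c["rotation"]).T+c["position"]; W[d==0]=np.nan
    return p,W
E
python3 - <<'E'
from h import *
ims=[]
for n,(u,v),(u2,v2) in (("scene",(222,207),(325,200)),("top",(224,215),(325,200))):
    p,W=cloud(n)
    row=[]
    for a,b in ((u,v),(u2,v2)):
        row.append(cv2.resize(p[b-37:b+37,a-50:a+50,::-1],(400,296),interpolation=cv2.INTER_CUBIC))
    ims.append(np.hstack(row))
    g=W[v-30:v+31,u-35:u+36].reshape(-1,3); q=g[(g[:,2]>.085)&(g[:,2]<.11)]
    print(n,"table z",np.nanmedian(g[:,2]),"knob top",len(q),np.median(q,0),q.min(0),q.max(0))
    for lo,hi in((.05,.064),(.064,.085)):
        q=g[(g[:,2]>lo)&(g[:,2]<hi)];print(lo,len(q),q.min(0),q.max(0))
    # arms: above z .04
    q=g[(g[:,2]>.03)]; c,s,vv=np.linalg.svd(q[:,:2]-q[:,:2].mean(0),full_matrices=False);print("arm axis",vv[0],s)
    g=W[v2-35:v2+45,u2-40:u2+45].reshape(-1,3); q=g[(g[:,2]>.20)&(g[:,2]<.26)]
    print("neck",len(q),np.median(q,0),q.min(0),q.max(0))
cv2.imwrite("pics/crop.png",np.vstack(ims))
E
```

```text
scene table z -0.0006895121643680779 knob top 97 [0.43258147 0.2698747  0.094868  ] [0.41800244 0.25622095 0.08508741] [0.45181369 0.28995512 0.10086193]
0.05 274 [0.40259165 0.18926644 0.05003281] [0.46622888 0.37630202 0.06390874]
0.064 93 [0.41669784 0.17643867 0.06423959] [0.44710063 0.37087644 0.08448993]
arm axis [-0.00493203 -0.99998784] [1.0839757 0.3354169]
neck 255 [0.56707023 0.00242539 0.21959392] [ 0.54669822 -0.01722813  0.20024519] [0.60291137 0.03097725 0.23275465]
top table z 0.00335980291333815 knob top 106 [0.43759417 0.27472729 0.09954745] [0.4208983  0.25964112 0.08579191] [0.45503689 0.29531997 0.10918862]
0.05 241 [0.40700707 0.19913428 0.05012616] [0.47101635 0.37946195 0.06398492]
0.064 146 [0.40789936 0.18147867 0.06402369] [0.46847642 0.37999676 0.08437186]
arm axis [ 0.00767645 -0.99997054] [1.15575084 0.32673595]
neck 252 [0.57484557 0.00908092 0.22375231] [ 0.55169862 -0.0131428   0.20061888] [0.61156617 0.03396787 0.2395218 ]
```

View pics/crop.png

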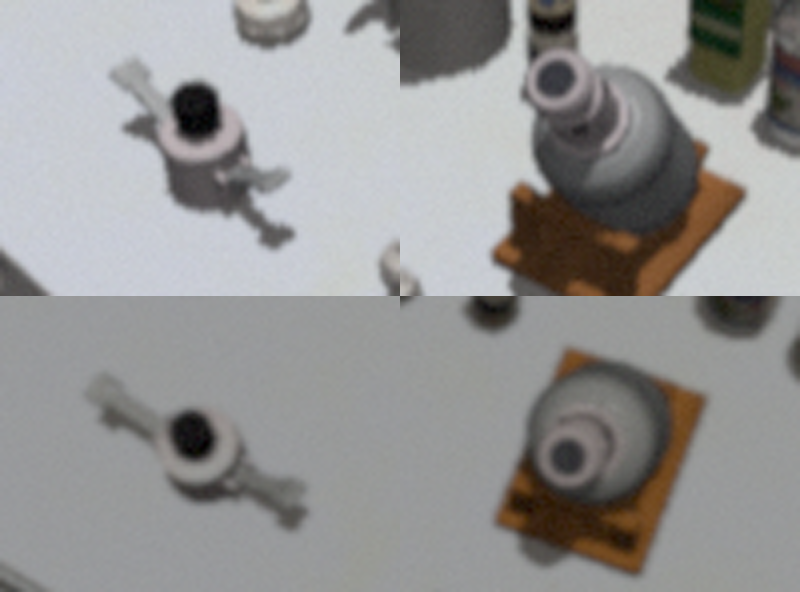

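The left crops show the cap at scene (222,207) with its black knob up and both arms raised along world ±y. The right crops show the big canister with its bare neck rim near scene (319,193) / top (317,210). The measured heights, 0.095–0.100 m for the knob top and 0.22 m for the rim, match the given sizes. Next I'll check reachability and look at the neck from close by.

```bash
cat >> h.py <<'E'
def R_(z,y):
    z=np.array(z,float);z/=np.linalg.norm(z);y=np.array(y,float);y-=z*(y@z);y/=np.linalg.norm(y)
    return np.column_stack([np.cross(y,z),y,z])
def wrist():
    s=sense();T=np.eye(4);T[:3,:3]=s["tcp_rot"];T[:3,3]=s["position"]
    p,d=camera("wrist");c=camera_params("wrist");K=c["K"]
    v,u=np.mgrid[:400,:640]
    X=np.stack([(u-K[0,2])/K[0,0]*d,(v-K[1,2])/K[1,1]*d,d,np.ones_like(d)],-1)
    W=(X@(T@c["tool_from_camera"]).T)[...,:3]; W[d==0]=np.nan
    return p,W
E
python3 - <<'E'
from h import *
u=np.array([-.5,0,.866]);N=np.array([.568,.004,.222])
C=np.array([.435,.272,0])
for s in(1,-1):
    R=R_(-u,[s*.866,0,s*.5])
    for nm,d in(("view",.2),("pre",.16),("home",.042)):
        q=inverse_kinematics(N+u*d,R);print(s,nm,None if q is None else np.round(q,2))
    for side in(1,-1):
      for t in(0,20):
        Rt=R_(-u*np.cos(np.radians(t))-np.array([0,side,0])*np.sin(np.radians(t)),[s*.866,0,s*.5])
        q=inverse_kinematics(N+u*(-.04)+np.array([0,side*.08,0]),Rt);print(s,"push",side,t,None if q is None else np.round(q,2))
    for h in(.092,.25):
        q=inverse_kinematics(C+[0,0,h],R_([0,0,-1],[s,0,0]));print(s,"cap",h,None if q is None else np.round(q,2))
E
```

```text
1 view [-0.86 -0.33  0.55  2.12  0.43  0.83 -0.52]
1 pre [-0.96 -0.27  0.67  2.15  0.45  0.73 -0.52]
1 home [-0.74  0.05  0.66  2.2   0.03  0.38 -0.11]
1 push 1 0 [-0.71  0.27  0.51  2.17 -0.03  0.22 -0.22]
1 push 1 20 [-0.92  0.36  0.56  2.11  0.74  0.51 -1.13]
1 push -1 0 [-0.38  0.27  0.54  2.17 -0.75  0.28  0.78]
1 push -1 20 [ 0.31  0.32 -0.05  2.09 -1.01  0.55  1.2 ]
1 cap 0.092 [-0.89  0.44  0.32  2.08 -0.22  0.66 -0.43]
1 cap 0.25 [-0.96  0.21  0.37  1.94 -0.09  1.01 -0.54]
-1 view [-0.89 -0.33  0.56  2.12  0.45  0.84  2.61]
-1 pre [-0.91 -0.26  0.64  2.15  0.42  0.72  2.64]
-1 home [ 0.92  0.21 -1.13  2.13  0.61  0.47  2.5 ]
-1 push 1 0 [-0.31  0.25  0.03  2.15  0.51  0.27  2.41]
-1 push 1 20 [-0.5   0.32  0.05  2.09  0.97  0.65  1.82]
-1 push -1 0 [-0.53  0.3   0.72  2.18 -0.92  0.32 -2.2 ]
-1 push -1 20 [ 0.31  0.32 -0.05  2.09 -1.01  0.55 -1.94]
-1 cap 0.092 [-0.41  0.44 -0.29  2.05  0.2   0.68  2.31]
-1 cap 0.25 [-0.47  0.22 -0.2   1.91  0.05  1.01  2.45]
```

Run:
```python
from h import *
u=np.array([-.5,0,.866]);N=np.array([.568,.004,.222])
movep(list(N+u*.15),R_(-u,[.866,0,.5]))
p,W=wrist();np.savez("neck.npz",p=p,W=W);cv2.imwrite("pics/neck.png",p[:,:,::-1])
s=sense();print(s["time_s"],s["position"],np.round(s["joint_pos"],2))
g=W.reshape(-1,3);m=np.linalg.norm(g-N,axis=1)<.04
q=g[m]; h=(q-N)@u; print(np.histogram(h,bins=np.arange(-.04,.02,.004)))
```

```text
2.7 [0.4932594  0.00489449 0.35201283] [-0.95 -0.25  0.69  2.16  0.44  0.7  -0.51]
(array([   0,    0,    1,  209,    3,    0,    0,   12,   78,  445, 1536,
          9,    0,    0]), array([-4.00000000e-02, -3.60000000e-02, -3.20000000e-02, -2.80000000e-02,
       -2.40000000e-02, -2.00000000e-02, -1.60000000e-02, -1.20000000e-02,
       -8.00000000e-03, -4.00000000e-03, -3.46944695e-17,  4.00000000e-03,
        8.00000000e-03,  1.20000000e-02,  1.60000000e-02]))
```

View pics/neck.png

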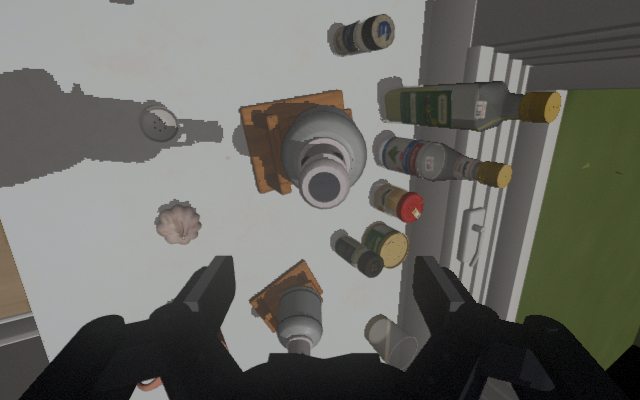

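The picture shows the neck rim at (325,184), the cradle behind it, the small decoy canister at (298,320), and the shaker and garlic on the left, clear of the neck. Now I'll fit the rim plane and circle, then look at the cap from above.

Run:
```python
from h import *
from scipy.optimize import least_squares
z=np.load("neck.npz");W=z["W"];p=z["p"]
u=np.array([-.5,0,.866]);N=np.array([.568,.004,.222])
g=W.reshape(-1,3);h=(g-N)@u;m=(np.linalg.norm(g-N,axis=1)<.035)&(h>-.004)&(h<.009)
q=g[m]
for _ in range(4):
    c=q.mean(0);n=np.linalg.svd(q-c,full_matrices=False)[2][2];n*=np.sign(n[2]);q=q[abs((q-c)@n)<.0015]
print("normal",n,"lean",np.degrees(np.arccos(n[2])),"yaw",np.degrees(np.arctan2(-n[1],-n[0])),len(q))
a=np.cross([0,1,0],n);a/=np.linalg.norm(a);b=np.cross(n,a)
P=np.column_stack([(q-c)@a,(q-c)@b]).astype(np.float32)
(cx,cy),r=cv2.minEnclosingCircle(P);print("rim c",c+cx*a+cy*b,r,"plane-only centroid",c)
# image-based: yellow rim ellipse via brown board yaw
hsv=cv2.cvtColor(p,cv2.COLOR_RGB2HSV);br=(hsv[...,0]<15)&(hsv[...,1]>140)&(W[...,2]<.045)&(W[...,2]>.003)&(np.hypot(W[...,0]-.65,W[...,1])<.15)
Q=W[br][:,:2].astype(np.float32);print("board",len(Q),cv2.minAreaRect(Q*1000))
# neck/canister cylinder points: their midline yaw
m=(W[...,2]>.06)&(W[...,2]<.24)&(np.hypot(W[...,0]-.63,W[...,1])<.13);G=W[m]
print("canister pts",len(G))
def f(v):
    d=np.array([-np.sin(v[3])*np.cos(v[2]),-np.sin(v[3])*np.sin(v[2]),np.cos(v[3])]);o=np.array([.568,v[0],v[1]])
    return np.linalg.norm(np.cross(B-o,d),axis=1)-.052
al=(G-N)@u;rad=np.linalg.norm((G-N)-np.outer(al,u),axis=1);B=G[(al<-.11)&(rad>.04)&(rad<.065)]
r=least_squares(f,[.004,.222,0,.5236],loss="soft_l1",f_scale=.002);print("cyl",len(B),r.x[:2],np.degrees(r.x[2:]),np.median(abs(r.fun)))
C=[.437,.273]
movep([C[0],C[1],.24],R_([0,0,-1],[1,0,0]))
p,W=wrist();np.savez("cap.npz",p=p,W=W);cv2.imwrite("pics/cap.png",p[:,:,::-1]);print(sense()["time_s"])
```

```text
normal [-0.49576662 -0.05876138  0.86646555] lean 29.949524061249342 yaw 6.7595203998352344 1315
rim c [0.56802566 0.00972429 0.22365829] 0.021702326834201813 plane-only centroid [0.56801076 0.00911121 0.22360819]
board 0 ((0.0, 0.0), (0.0, 0.0), 0.0)
canister pts 7594
cyl 361 [-0.06249445  0.16798239] [50.91440045 55.20020591] 0.0015982233339729979
3.8917
```

View pics/cap.png

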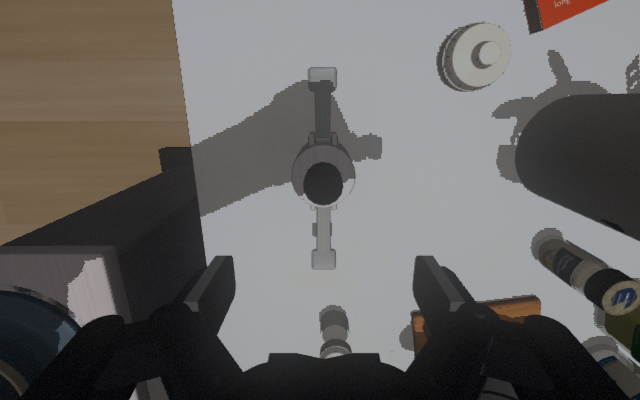

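The cap is upright at (323,180), with arm paddles at (322,75) and (323,260) and room for the fingers on both sides. The white pot at (477,55) is the look-alike. Now I'll measure the knob and grasp.

Run:
```python
from h import *
z=np.load("cap.npz");W=z["W"]
g=W[np.hypot(W[...,0]-.437,W[...,1]-.273)<.12]
k=g[(g[:,2]>.09)&(g[:,2]<.106)&(np.hypot(g[:,0]-.437,g[:,1]-.273)<.03)]
(cx,cy),r=cv2.minEnclosingCircle(k[:,:2].astype(np.float32));print("knob",cx,cy,r,np.median(k[:,2]),len(k))
t=g[(g[:,2]>.055)&(g[:,2]<.065)&(np.hypot(g[:,0]-.437,g[:,1]-.273)<.04)]
(ax,ay),ra=cv2.minEnclosingCircle(t[:,:2].astype(np.float32));print("top face",ax,ay,ra)
T=[g[(g[:,2]>.065)&(g[:,2]<.095)&(s*(g[:,1]-cy)>.055)].mean(0) for s in(1,-1)];print(T)
d=T[0]-T[1];yaw=np.arctan2(-d[0],d[1]);print("cap yaw",np.degrees(yaw),"mid",(T[0]+T[1])/2)
```

```text
knob 0.43644681572914124 0.27704623341560364 0.018025746569037437 0.09853429692811852 1232
top face 0.43650874495506287 0.2771366834640503 0.032411959022283554
[array([0.43596182, 0.372894  , 0.06654196]), array([0.43680802, 0.19078179, 0.07055245])]
cap yaw 0.26622573325390625 mid [0.43638492 0.28183789 0.0685472 ]
```

Run:
```python
from h import *
k=np.array([.4365,.277]);R=R_([0,0,-1],[1,.0046,0])
move_l([*k,.15],R,feed=.2)
move_l([*k,.093],feed=.1)
command_gripper(0.0,100)
s=sense();print(s["time_s"],s["finger_gap"],s["gripper_force"],s["wrist_force"])
move_l([*k,.33],feed=.2)
n=np.array([-.4964,-.0588,.866]);n/=np.linalg.norm(n);N=np.array([.568,.0095,.2225])
movep(list(N+n*.13),R_(-n,[0,0,1]))
s=sense();print(s["time_s"],s["finger_gap"],s["gripper_force"],s["wrist_force"],s["position"],np.round(s["joint_pos"],2))
p,W=wrist();np.savez("held.npz",p=p,W=W)
p2,d2=camera("scene");np.savez("scene2.npz",p=p2,d=d2)
cv2.imwrite("pics/held.png",np.hstack([cv2.resize(p[:,:,::-1],(480,300)),cv2.resize(p2[120:270,240:400,::-1],(320,300))]))
```

```text
5.75 0.03328983197771697 98.77366601955146 [-0.90913774 -0.03678617  5.27836214]
8.175 0.032856941132089104 99.67727122362703 [ 0.01395163  0.81547035 -3.76280654] [0.50371024 0.00314108 0.33540236] [-1.06 -0.25  0.84  2.17  0.37  0.63 -0.31]
```

View pics/held.png

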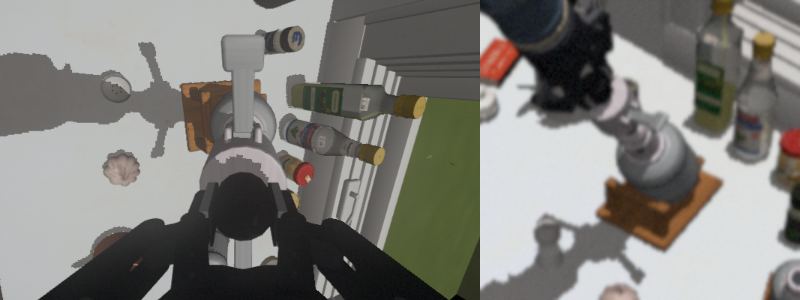

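The left half shows the cap held square by its knob at (240,205), with an arm raised at (243,60). The right half shows the cap's mouth in front of the neck at (650,140). I'll check the in-hand pose numerically.

Run:
```python
from h import *
from scipy.optimize import least_squares
s=sense();R=np.array(s["tcp_rot"]);t=np.array(s["position"])
W=np.load("held.npz")["W"];L=((W-t)@R).reshape(-1,3)
q=L[(abs(L[:,2]-.033)<.008)&(np.hypot(L[:,0],L[:,1])<.036)&(np.hypot(L[:,0],L[:,1])>.02)]
for _ in range(4):
    c=np.median(q,0);c=q.mean(0);n=np.linalg.svd(q-c,full_matrices=False)[2][2];n*=np.sign(n[2]);q=q[abs((q-c)@n)<.0015]
print("top face",len(q),"z",c[2],"normal deg",np.degrees(n[:2]))
rr=np.hypot(q[:,0],q[:,1]);o=q[rr>.025];ang=np.degrees(np.arctan2(o[:,1],o[:,0])).round(-1)
e=np.array([o[ang==a][np.argmax(np.hypot(*o[ang==a][:,:2].T))] for a in np.unique(ang) if (ang==a).sum()>4])
r=least_squares(lambda v:np.hypot(e[:,0]-v[0],e[:,1]-v[1])-.0325,[0,0],loss="soft_l1",f_scale=.001);print("centre",r.x,r.fun.round(4),np.unique(ang))
```

```text
top face 2726 z 0.03300206402647554 normal deg [-1.07408036  0.16851802]
centre [-8.20481812e-04  8.31704827e-05] [-0.001  -0.0008 -0.0002 -0.0004 -0.     -0.0004  0.      0.0001  0.0002
  0.0002  0.0002  0.0003  0.0003  0.0002 -0.0003 -0.0003 -0.0005 -0.001
 -0.0011] [-90. -80. -70. -60. -50. -40. -30. -20. -10.  -0.  10.  20.  30.  40.
  50.  60.  70.  80.  90.]
```

Run:
```python
from h import *
n=np.array([-.4964,-.0588,.866]);n/=np.linalg.norm(n);N=np.array([.568,.0095,.2225])
def rep(m,hit):
    s=sense();e=np.array(s["position"])-N;w=np.array(s["wrist_force"]);R=np.array(s["tcp_rot"])
    print(m,hit,"t",round(s["time_s"],2),"d %.4f"%(e@n),"lat",np.round((e@R)[:2],4),"F tool",np.round(w@R,1),"M",np.round(np.array(s["ft_torque"])@R,2))
    return hit
rep("pre",None)
h=rep("appr",move_l(list(N+n*.068),feed=.06,until_force=12))
if not h: rep("push",move_l(list(N+n*.038),feed=.03,until_force=40))
```

```text
pre None t 8.28 d 0.1300 lat [0.0015 0.0007] F tool [ 0.  -2.2  3.3] M [ 1.01  0.07 -0.01]
appr False t 9.46 d 0.0681 lat [0.0001 0.0002] F tool [ 0.  -1.6  2.4] M [1.02 0.03 0.01]
push True t 10.26 d 0.0437 lat [-0.0005  0.0005] F tool [  0.9  -2.4 -21.2] M [ 1.15  0.66 -0.03]
```

Run:
```python
from h import *
n=np.array([-.4964,-.0588,.866]);n/=np.linalg.norm(n);N=np.array([.568,.0095,.2225])
def rep(m):
    s=sense();e=np.array(s["position"])-N;w=np.array(s["wrist_force"]);R=np.array(s["tcp_rot"])
    print(m,"t",round(s["time_s"],2),"d %.4f"%(e@n),"lat",np.round((e@R)[:2],4),"F tool",np.round(w@R,1),"gap",s["finger_gap"])
print(move_l(list(N+n*.039),feed=.02,until_force=35));rep("push2");sleep(.3);rep("settle")
command_gripper(.085);rep("open")
move_l(list(N+n*.15),feed=.15);rep("back")
p,W=wrist();np.savez("on.npz",p=p,W=W);s=sense();np.savez("onpose.npz",R=s["tcp_rot"],t=s["position"])
h=(W-N)@n;r=np.linalg.norm(W-N-h[...,None]*n,axis=-1)
q=h[(r<.034)&(h>-.02)&(h<.09)];print(np.histogram(q,bins=np.arange(0,.06,.003)))
f=q[(q>.003)&(q<.02)];k=q[(q>.04)&(q<.06)];print("top face d (home 0.010)",np.median(f),"knob (home .048)",np.median(k))
p2,_=camera("scene");cv2.imwrite("pics/on.png",np.hstack([cv2.resize(p[:,:,::-1],(480,300)),cv2.resize(p2[120:270,240:400,::-1],(320,300))]))
```

```text
True
push2 t 10.47 d 0.0430 lat [-0.0004  0.0005] F tool [  2.1  -1.6 -12.1] gap 0.03316192211381304
settle t 10.77 d 0.0430 lat [-0.0004  0.0005] F tool [ 0.4  0.  -8.9] gap 0.03294278064642333
open t 11.32 d 0.0422 lat [-0.     -0.0026] F tool [ 0.1 -0.7 -0. ] gap 0.08499995594030232
back t 13.22 d 0.1498 lat [ 0.0009 -0.002 ] F tool [-0.4 -0.1  0. ] gap 0.08472603887416288
(array([  42,   34,   84, 1815,  347,    0,    0,   13,   38,   38,   42,
         39,   45,   41,   89,  416, 1074,    2,    0]), array([0.   , 0.003, 0.006, 0.009, 0.012, 0.015, 0.018, 0.021, 0.024,
       0.027, 0.03 , 0.033, 0.036, 0.039, 0.042, 0.045, 0.048, 0.051,
       0.054, 0.057]))
top face d (home 0.010) 0.011181283349857156 knob (home .048) 0.048658913926805845
```

View pics/on.png

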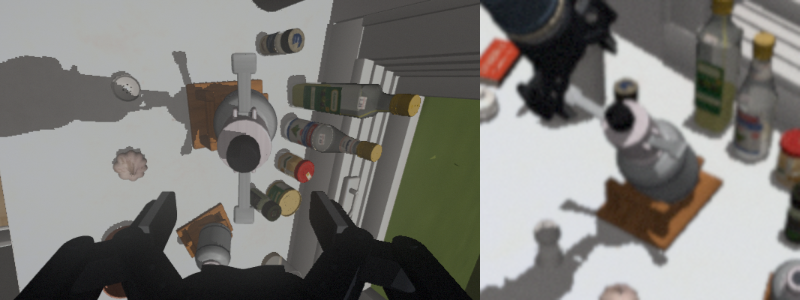

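The cap sits on the neck at (243,140) with both arms raised and level. The measured top face is about 10 mm above the rim plane, so it is essentially home. I'll confirm with a push of the closed fingers on the knob, then swing the left arm.

```bash
cat >> h.py <<'E'
n=np.array([-.4964,-.0588,.866]);n/=np.linalg.norm(n);N=np.array([.568,.0095,.2228])
R0=R_(-n,[0,0,1]);O=N-.05*n;LAT=R0[:,0];XC=R0[:,1]
def pose(side,Y,Z,tau):   # fingertip centre in cap plane, tool tilted tau outwards
    a=np.sin(tau)*side*LAT+np.cos(tau)*n
    tip=O+side*Y*LAT+Z*n
    return list(tip+.025*a),R_(-a,XC)
def arc(th,rho=55.,lift=0.):
    t=np.radians(th);tau=np.radians(np.clip(-th*.5,0,30));nn=np.array([-np.sin(t),np.cos(t)])
    phi=abs(np.arctan2(nn[0],nn[1])-tau)
    P=np.array([34,32.5])+rho*np.array([np.cos(t),np.sin(t)])+nn*(4+11*np.sin(phi)+lift)
    return P[0]/1e3,P[1]/1e3,tau
def rep(m):
    s=sense();e=np.array(s["position"])-N;w=np.array(s["wrist_force"])
    print(m,"t",round(s["time_s"],2),"d %.4f lat %.4f"%(e@n,e@LAT),"F lat/x/n",np.round([w@LAT,w@XC,w@n],1),flush=True)
TH=[45,30,15,0,-15,-30,-45,-55]
def swing(side):
    Y,Z,t=arc(45)
    move_l(*pose(side,Y,Z+.045,t),feed=.2);rep("above")
    for th in TH:
        hit=move_l(*pose(side,*arc(th,lift=3 if th==45 else 0)),feed=.06,until_force=25);rep(f"th {th} {hit}")
        if hit: return False
    hit=move_l(*pose(side,*arc(-70)),feed=.04,until_force=18);rep(f"end {hit}")
    sleep(.2);rep("settled")
    return hit
def retreat(side):
    move_l(*pose(side,*arc(-55,lift=25)),feed=.12)
    move_l(*pose(side,.105,.06,0.2),feed=.2);move_l(*pose(side,.085,.135,0),feed=.2)
E
python3 - <<'E'
from h import *
ok=True
for s in(1,-1):
    for th in TH+[-70]:
        P=pose(s,*arc(th));q=inverse_kinematics(*P)
        if q is None: ok=False;print("no IK",s,th)
        elif th in(45,0,-70): print(s,th,np.round(q,2))
    for P in(pose(s,*arc(-55,lift=25)),pose(s,.105,.06,.2),pose(s,.085,.135,0)):
        if inverse_kinematics(*P) is None: ok=False;print("no IK retreat",s)
if ok:
    command_gripper(0.0,60)
    move_l(*pose(1,0,.108,0),feed=.1)
    print(move_l(*pose(1,0,.090,0),feed=.03,until_force=38));rep("knob press (tip at Z=.098 -> d=.073)")
    move_l(*pose(1,0,.135,0),feed=.15)
    print(swing(1))
E
```

```text
1 45 [-1.19 -0.    0.98  2.21  0.12  0.41 -0.19]
1 0 [-1.1   0.16  0.91  2.21 -0.21  0.32  0.07]
1 -70 [-1.18  0.47  0.83  2.13  0.73  0.5  -1.1 ]
-1 45 [-0.42  0.05  0.53  2.16 -0.32  0.44  0.47]
-1 0 [-0.53  0.19  0.75  2.16 -0.71  0.43  0.89]
-1 -70 [ 0.52  0.43 -0.24  1.98 -0.94  0.76  1.29]
True
knob press (tip at Z=.098 -> d=.073) t 15.34 d 0.0725 lat -0.0004 F lat/x/n [ 1.2 -4.5 28.5]
above t 16.23 d 0.0987 lat 0.0648 F lat/x/n [-0.5  0.2  0.6]
th 45 False t 17.09 d 0.0569 lat 0.0622 F lat/x/n [-1.1 -0.  -0.1]
th 30 False t 17.57 d 0.0433 lat 0.0768 F lat/x/n [ 0.1  0.5 -0. ]
th 15 False t 18.01 d 0.0285 lat 0.0849 F lat/x/n [-0.2  0.2 -0.2]
th 0 False t 18.44 d 0.0117 lat 0.0886 F lat/x/n [0.3 1.  0.4]
th -15 False t 18.82 d -0.0016 lat 0.0926 F lat/x/n [-0.6  0.2  0.6]
th -30 False t 19.19 d -0.0149 lat 0.0911 F lat/x/n [ 1.1 -0.7  0.1]
th -45 False t 19.56 d -0.0273 lat 0.0872 F lat/x/n [ 0.1 -0.4  0.8]
th -55 False t 19.85 d -0.0348 lat 0.0837 F lat/x/n [-0.1  0.2 -0.2]
end True t 20.17 d -0.0426 lat 0.0784 F lat/x/n [ 3.6 -0.1  4.3]
settled t 20.37 d -0.0424 lat 0.0784 F lat/x/n [4.3 0.5 2.2]
True
```

Run:
```python
from h import *
retreat(1);rep("clear a")
print(swing(-1))
retreat(-1)
move_l(*pose(1,0,.15,0),feed=.2);rep("view")
p,W=wrist();np.savez("fin.npz",p=p,W=W)
p2,_=camera("scene");cv2.imwrite("pics/fin.png",np.hstack([cv2.resize(p[:,:,::-1],(480,300)),cv2.resize(p2[120:270,240:400,::-1],(320,300))]))
h=(W-O)@n;y=(W-O)@LAT;x=(W-O)@XC
r=np.hypot(x,y);q=h[(r<.032)&(r>.019)&(h>.05)&(h<.07)];print("top face Z",np.median(q))
for s in(1,-1):
    m=(abs(x)<.011)&(s*y>.045)&(s*y<.13)&(h>-.04)&(h<.12);Y=s*y[m];Z=h[m];print(s,len(Y),np.round(np.column_stack([Y,Z])[np.argsort(Y)][::max(1,len(Y)//12)],3).tolist())
```

```text
clear a t 22.33 d 0.1095 lat 0.0853 F lat/x/n [0.  0.4 0.3]
above t 23.23 d 0.0996 lat -0.0634 F lat/x/n [ 0.2 -0.   0.2]Traceback (most recent call last):
  File "<stdin>", line 3, in <module>
  File "h.py", line 39, in swing
    hit=move_l(*pose(side,*arc(th,lift=3 if th==45 else 0)),feed=.06,until_force=25);rep(f"th {th} {hit}")
rig.Unreachable: the arm cannot follow that straight line within its joint ranges
```

```bash
cat >> h.py <<'E'
def pose(side,Y,Z,tau,lean=0.):   # lean>0: tool more upright than the neck axis
    a=np.sin(tau)*side*LAT+np.cos(tau)*(np.cos(lean)*n+np.sin(lean)*XC)
    tip=O+side*Y*LAT+Z*n
    return list(tip+.025*a),R_(-a,XC)
E
python3 - <<'E'
from h import *
rep("now");print(np.round(sense()["joint_pos"],2))
for lean in(0,10,20):
    for th in(45,15,-15,-45,-70):
        for ts in(0,.5,1):
            Y,Z,t=arc(th);q=inverse_kinematics(*pose(-1,Y,Z,t*ts,np.radians(lean)))
            print(lean,th,ts,None if q is None else np.round(q,2))
            if t==0: break
E
```

```text
now t 23.23 d 0.0996 lat -0.0634 F lat/x/n [ 0.2 -0.   0.2]
[-1.32 -0.32  1.21  2.17  0.48  0.6  -0.26]
0 45 0 [-0.61  0.05  0.73  2.17 -0.35  0.44  0.51]
0 15 0 [-0.36  0.13  0.53  2.15 -0.51  0.41  0.69]
0 -15 0 [-0.18  0.19  0.34  2.14 -0.56  0.36  0.74]
0 -15 0.5 [-0.13  0.2   0.33  2.13 -0.72  0.43  0.92]
0 -15 1 [-0.09  0.22  0.33  2.11 -0.83  0.51  1.05]
0 -45 0 [-0.2   0.24  0.34  2.14 -0.65  0.32  0.8 ]
0 -45 0.5 [ 0.09  0.28  0.14  2.09 -0.9   0.51  1.13]
0 -45 1 [ 0.2   0.35  0.14  2.03 -1.02  0.75  1.32]
0 -70 0 [-0.23  0.26  0.33  2.15 -0.69  0.28  0.81]
0 -70 0.5 [ 0.1   0.32  0.14  2.08 -1.    0.56  1.23]
0 -70 1 [ 0.37  0.42 -0.05  1.99 -1.02  0.82  1.36]
10 45 0 [-0.59  0.13  0.72  2.05 -0.26  0.67  0.41]
10 15 0 [-0.53  0.2   0.73  2.04 -0.39  0.64  0.56]
10 -15 0 [-0.35  0.25  0.53  2.03 -0.39  0.59  0.55]
10 -15 0.5 [-0.31  0.26  0.53  2.02 -0.51  0.64  0.7 ]
10 -15 1 [-0.26  0.28  0.53  2.   -0.61  0.7   0.82]
10 -45 0 [-0.37  0.29  0.53  2.03 -0.44  0.55  0.58]
10 -45 0.5 [-0.24  0.34  0.53  1.99 -0.75  0.73  0.96]
10 -45 1 [ 0.02  0.39  0.33  1.93 -0.84  0.9   1.14]
10 -70 0 [-0.39  0.32  0.53  2.04 -0.47  0.52  0.58]
10 -70 0.5 [-0.08  0.36  0.33  1.98 -0.76  0.73  0.98]
10 -70 1 [ 0.19  0.44  0.14  1.9  -0.88  0.95  1.2 ]
20 45 0 [-0.57  0.22  0.72  1.93 -0.24  0.89  0.38]
20 15 0 [-0.51  0.28  0.72  1.92 -0.31  0.86  0.48]
20 -15 0 [-0.49  0.35  0.72  1.92 -0.38  0.83  0.54]
20 -15 0.5 [-0.45  0.36  0.72  1.9  -0.47  0.87  0.66]
20 -15 1 [-0.41  0.37  0.72  1.89 -0.55  0.92  0.77]
20 -45 0 [-0.5   0.39  0.72  1.92 -0.43  0.8   0.56]
20 -45 0.5 [-0.25  0.4   0.53  1.87 -0.57  0.91  0.8 ]
20 -45 1 [-0.14  0.46  0.53  1.83 -0.76  1.08  1.06]
20 -70 0 [-0.39  0.38  0.53  1.91 -0.33  0.75  0.44]
20 -70 0.5 [-0.24  0.43  0.53  1.87 -0.66  0.94  0.89]
20 -70 1 [ 0.03  0.5   0.33  1.8  -0.8   1.12  1.13]
```

```bash
cat >> h.py <<'E'
def arc2(th,rho=55.,lift=2.,k=.35):
    t=np.radians(th);tau=np.radians(np.clip(-th*k,0,22));nn=np.array([-np.sin(t),np.cos(t)])
    phi=abs(np.arctan2(nn[0],nn[1])-tau)
    P=np.array([34,32.5])+rho*np.array([np.cos(t),np.sin(t)])+nn*(4+11*np.sin(phi)+lift)
    return P[0]/1e3,P[1]/1e3,tau,np.radians(13)
E
python3 - <<'E'
from h import *
Y,Z,t,l=arc2(45)
movep(*pose(-1,Y,Z+.05,t,l));rep("above");print(np.round(sense()["joint_pos"],2))
try:
    for th in TH+[-75]:
        hit=move_l(*pose(-1,*arc2(th,lift=4 if th==45 else 2)),feed=.06 if th>-60 else .04,until_force=25 if th>-60 else 18);rep(f"th {th} {hit}")
        if hit: break
finally: print(np.round(sense()["joint_pos"],2))
sleep(.2);rep("settled")
E
```

```text
above t 23.88 d 0.1051 lat -0.0630 F lat/x/n [ 0.7 -0.   0.8]
[-0.8   0.03  0.91  2.01 -0.12  0.83  0.28]
th 45 False t 24.84 d 0.0572 lat -0.0618 F lat/x/n [-0.  -0.2  0.1]
th 30 False t 25.31 d 0.0445 lat -0.0761 F lat/x/n [ 0.7  0.4 -0. ]
th 15 False t 25.74 d 0.0297 lat -0.0849 F lat/x/n [ 0.4 -1.  -0.4]
th 0 False t 26.18 d 0.0128 lat -0.0891 F lat/x/n [ 0.5 -0.2  0.1]
th -15 False t 26.55 d 0.0003 lat -0.0922 F lat/x/n [0.3 0.1 0.3]
th -30 False t 26.92 d -0.0125 lat -0.0910 F lat/x/n [-0.5  0.1 -0.4]
th -45 False t 27.27 d -0.0248 lat -0.0875 F lat/x/n [ 0.1 -0.   0. ]
th -55 False t 27.57 d -0.0323 lat -0.0838 F lat/x/n [-0.2  0.1  0.5]
th -75 True t 27.97 d -0.0418 lat -0.0777 F lat/x/n [-3.6  1.   2.6]
[-0.2   0.44  0.57  1.92 -0.9   0.96  1.16]
settled t 28.17 d -0.0417 lat -0.0776 F lat/x/n [-4.2  1.9  0.5]
```

Run:
```python
from h import *
l=np.radians(13)
move_l(*pose(-1,*arc2(-55,lift=25)),feed=.12)
move_l(*pose(-1,.105,.06,.2,l),feed=.2);move_l(*pose(-1,.085,.14,0,l),feed=.2)
move_l(*pose(1,0,.17,0,l),feed=.2);rep("view")
p,W=wrist();np.savez("fin.npz",p=p,W=W)
p2,_=camera("scene");cv2.imwrite("pics/fin.png",np.hstack([cv2.resize(p[:,:,::-1],(480,300)),cv2.resize(p2[120:270,240:400,::-1],(320,300))]))
h=(W-O)@n;y=(W-O)@LAT;x=(W-O)@XC
r=np.hypot(x,y);q=h[(r<.032)&(r>.019)&(h>.05)&(h<.07)];print("top face Z",np.median(q))
for s in(1,-1):
    m=(abs(x)<.008)&(s*y>.04)&(s*y<.12)&(h>-.04)&(h<.12);Y=s*y[m];Z=h[m];print(s,len(Y),(np.column_stack([Y,Z])[np.argsort(Y)][::max(1,len(Y)//8)]*1e3).round().tolist())
```

```text
view t 30.32 d 0.1436 lat -0.0014 F lat/x/n [-0.8  0.1  0.6]
top face Z 0.06142497624187876
1 729 [[40.0, 31.0], [43.0, 27.0], [47.0, 22.0], [51.0, 18.0], [56.0, 9.0], [60.0, 4.0], [65.0, -5.0], [71.0, -15.0], [76.0, -21.0]]
-1 0 []
```

View pics/fin.png

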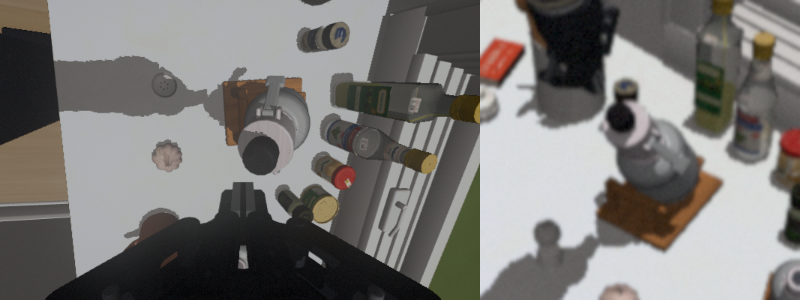

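Arm a in the left view at (272,95) is down, but its slope reads about -55°, close to the -60° stop. Arm b is hidden under the knob. The mug, shaker and garlic have not moved. I'll look at b from its own side and measure both arms against the knob.

```bash
cat >> h.py <<'E'
def armfit(W,s):
    h=(W-O)@n;y=(W-O)@LAT;x=(W-O)@XC
    k=(np.hypot(x,y)<.025)&(h>.094)&(h<.103)
    if k.sum()>50:
        (cy,cx),r=cv2.minEnclosingCircle(np.column_stack([y[k],x[k]]).astype(np.float32));print("knob lat/x/r/Z",cy,cx,r,np.median(h[k]))
    m=(abs(x)<.006)&(s*y>.042)&(s*y<.066)&(h>-.04)&(h<.06);Y=s*y[m];Z=h[m]
    if len(Y)>30:
        v=np.linalg.svd(np.column_stack([Y-np.median(Y),Z-np.median(Z)]),full_matrices=False)[2][0];v*=np.sign(v[0])
        ang=np.degrees(np.arctan2(Z-.0325,Y-.034))-np.degrees(np.arcsin(.004/np.hypot(Y-.034,Z-.0325)))
        print("arm",s,len(Y),"slope",np.degrees(np.arctan2(v[1],v[0])),"about hinge",np.median(ang))
E
python3 - <<'E'
from h import *
l=np.radians(13)
armfit(np.load("fin.npz")["W"],1)
for lat,s in((.06,1),(-.14,-1)):
    move_l(*pose(1,lat,.17,0,l),feed=.25);p,W=wrist();np.savez(f"f{s}.npz",p=p,W=W);armfit(W,s)
rep("t");cv2.imwrite("pics/fb.png",p[:,:,::-1])
E
```

```text
knob lat/x/r/Z -0.0026080827228724957 -0.0012568760430440307 0.017827970907092094 0.09865262978825959
arm 1 379 slope -68.83891282037398 about hinge -54.03204362949543
knob lat/x/r/Z 0.001443842425942421 0.011474591679871082 0.010454738512635231 0.09682134418648917
arm 1 399 slope -60.54178100327981 about hinge -54.27133385943493
knob lat/x/r/Z -0.004819366615265608 -0.0015541610773652792 0.01761915348470211 0.09834064744864093
arm -1 361 slope -62.736914388893354 about hinge -63.0590950313982
t t 31.86 d 0.1442 lat -0.1390 F lat/x/n [ 0.6  0.7 -1. ]
```

View pics/fb.png

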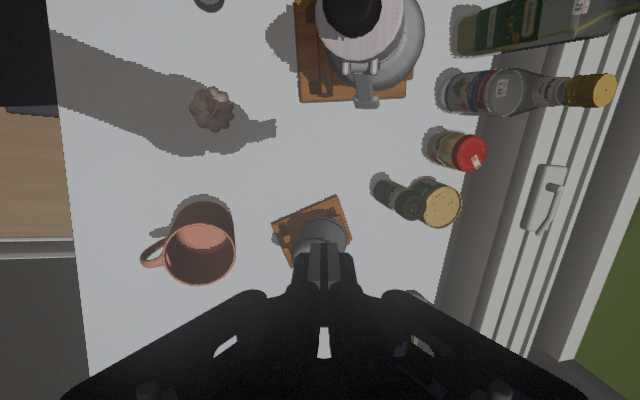

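Both arms slope about -60° in the side views, and the bystanders stand untouched. The hinge-based angles are less certain, so I'll press each arm once more, harder, to see whether anything still gives.

Run:
```python
from h import *
l=np.radians(13)
def press(s):
    move_l(*pose(s,.11,.10,.2,l),feed=.25)
    move_l(*pose(s,*arc2(-50,lift=12)),feed=.2)
    print(s,move_l(*pose(s,*arc2(-62,lift=6,k=.35)),feed=.08,until_force=10))
    rep("near")
    print(move_l(*pose(s,*arc2(-84)),feed=.04,until_force=32));rep("pressed");sleep(.15);rep("settled")
    move_l(*pose(s,*arc2(-55,lift=25)),feed=.15)
    move_l(*pose(s,.105,.06,.2,l),feed=.2);move_l(*pose(s,.085,.15,0,l),feed=.25)
try:
    press(-1);press(1)
finally: print(np.round(sense()["joint_pos"],2))
move_l(*pose(1,.03,.17,0,l),feed=.2);sleep(.3)
p,W=wrist();np.savez("g.npz",p=p,W=W);armfit(W,1);rep("t")
```

```text
-1 False
near t 33.39 d -0.0343 lat -0.0849 F lat/x/n [ 0.2 -0.4 -0.3]
True
pressed t 33.87 d -0.0426 lat -0.0776 F lat/x/n [-2.9  1.3  3.2]
settled t 34.02 d -0.0427 lat -0.0775 F lat/x/n [-4.3  1.6  4. ]
1 False
near t 37.59 d -0.0347 lat 0.0845 F lat/x/n [-0.4  0.   0.5]
True
pressed t 38.02 d -0.0433 lat 0.0783 F lat/x/n [ 4.1 -0.8  6. ]
settled t 38.17 d -0.0432 lat 0.0783 F lat/x/n [4.5 0.6 5.4]
[-0.96 -0.04  0.66  2.02  0.1   0.86 -0.22]
knob lat/x/r/Z 0.0027346641290932894 -0.0008596361149102449 0.017601486295461655 0.09876647260071572
arm 1 382 slope -61.67029270982561 about hinge -61.026173760721704
t t 40.28 d 0.1440 lat 0.0307 F lat/x/n [-0.4  0.5 -0. ]
```

```bash
python3 -c "
from rig import *
print(finish_job(), sense()['time_s'])"
```

```text
the job is handed in; nothing more can be done
the job is handed in; nothing more can be done
```

The cap is pushed home on the tilted neck and both cam arms are swung down to their stops (about -60° measured); the bystanders visible in the last pictures had not moved, and the job was handed in at about 40 s with no verdict shown.

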